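# Lock the slicer's blade cassette and prove it with a pull

## Task

The slicer's blade cassette has been put back only part way: push it fully home, swing the red-tipped catch lever down until it lies flat with its hook in front of the cassette's keeper bar, and then prove that it holds by pulling the cassette's loop handle straight out towards the front with a steady 15 N or so for about a second (more than 30 N would bend the catch). Leave the cassette home and locked, and do not disturb the sandwiches and sauce bottles beside the machine.

Things in the scene. Friction and masses are not known exactly. Their poses are not given: they have to be found in the camera images.
- slicer: Grey and steel bench slicer, base 212 mm deep, 170 mm wide, fixed at a varying place and yaw. x points away from the operator along the cassette's slide (push in = +x, pull out = -x), z up. Origin on the worktop under the front face of the hopper bridge. Base x = -85..127 mm; deck 46 mm high, side rails to 66 mm; open hopper x = 12..83 mm, 138 mm high; white lid leaning back behind it, to 250 mm.
- cassette: Aluminium blade cassette, 155 x 129 x 12 mm, about 0.35 kg, loose on the deck, guided by the side rails (1.5 mm play each side). Axes parallel to the slicer's. Origin: underside, middle of its front edge. Fully home, against a stop, its origin is at x = -70 mm in the slicer's frame; it starts 12 to 30 mm further out and slides with a few newtons.
- keeper (a point): Middle of the keeper: a round steel bar across y, 10 mm thick, 50 mm free between two lugs, on top of the cassette, 25 mm behind its front edge, 75 mm above the worktop. The lever's hook drops in front of it.
- cassette_pull (a point): Middle of the black grip bar (13 mm thick, 56 mm long in y) of the cassette's loop handle, 62 mm in front of the cassette's front edge, 62 mm above the worktop. The loop's opening is free from above and below: 55 mm in x from grip bar to front edge, 70 mm in y between 9 mm wires; closed fingers fit in it.
- latch (a joint): Angle of the catch lever (rad): 0 = closed, level over the keeper, its hook 2 mm in front of the keeper bar of a cassette that is home; grows as it is lifted, to 1.25; starts at 0.45 to 0.75. Stiff hinge: it stays where it is left; 1 to 2 N on the pad moves it. It goes down only if the cassette is home within about 6 mm (its rounded hook draws the last bit in).
- latch_hinge (a point): Middle of the lever's hinge pin, which lies along the slicer's y axis; in the slicer's frame at x = -12 mm, y = 0, z = 75 mm while the catch is not loaded.
- latch_pad (a point): Middle of the top face of the red thumb pad (24 x 40 mm) at the lever's tip. Closed: 70 mm in front of the hinge pin (towards the operator), 15.5 mm above it, 90.5 mm above the worktop; it turns up and back about the hinge as the lever opens. Lever 36 mm wide, its tip 82 mm from the hinge.
- spring_catch: Sprung cross bar in front of the hopper bridge that carries the lever; origin on the hinge pin. A pull on the locked cassette first takes up 2 mm play, then 4 N of preload, then the catch comes out (-x) 1 mm per 2 N, 16 mm at most (15 N = 5.5 mm), and draws the cassette back when let go. The load on the lock is the force between it and the cassette.
- sandwich_a: Cut sandwich, 60x108x49 mm, lying on a white cutting board (250x200x12 mm) left of the slicer; bystander, origin under its middle.
- sandwich_b: Cut sandwich, 60x105x44 mm, on the same board; bystander, origin under its middle.
- red_bottle: Red sauce bottle, 57 mm thick, 195 mm tall, right of the slicer; bystander, origin under its middle.
- yellow_bottle: Yellow sauce bottle, 57 mm thick, 195 mm tall, right of the slicer; bystander, origin under its middle.

How it is judged:
By the outcome, as a careful person would: the job done as asked, in the order asked, and still so for the second after the job is handed in, with the robot touching nothing.
It also fails if it takes over 67 s, if anything falls off the work surface, if the arm or the gripper's body presses on something with over 40 N, if the wrist force passes 120 N, or if a joint passes its speed limit or range.

## Robot

A 6-joint arm with a two-finger parallel gripper is mounted at the origin on a cart in front of the work surface, level with it; the furniture and walls round the work are solid. World frame = base frame: x ahead of the robot, y to its left, z up, the work surface at z = 0. Lengths are in m, angles in rad, forces in N, time in s.
With the tool pointing down it reaches from about 0.375 to 0.9 m from the base axis. Payload 3.1 kg.
Tool frame: the origin (TCP) lies midway between the tips of the shut fingers; the grasp point (between the pads) lies 19 mm behind it; z points along the fingers, y is the line along which they close (so a half turn about z gives the same grasp; the last joint's range is limited). The gripper opens to 85 mm and grips with 20 to 120 N. Pads are 22 mm wide; open, the fingers measure 114 mm over their backs; the gripper's body (76 mm by 85 mm) begins 54 mm behind the grasp point. The pads swing forward as they close: fully open they stand 13 mm farther back than shut.
Start: joints at [0.989, 0.527, 1.433, -0, 1.181, -0.178], TCP at [0.246, 0.575, 0.192] pointing down, gripper open.
Joint ranges: [-3.08, 3.08], [-0.75, 2.2], [0.22, 2.44], [-1.43, 4.57], [0, 2.65], [-2.85, 2.85]. Speed limits (rad/s): [2.79, 2.79, 3.14, 3.14, 3.14, 3.14].

## Interface

Orientations are given as a unit quaternion [x, y, z, w].
In Python, from station import manip gives the robot as it stands.
- The arm moves only by the tool drive_tool, never from a script. Its argument "motion" is a list that holds one entry, the list of rows, each a list of 5 numbers: the finger opening in mm, from 0 to 85.4, then the shift along the tool's x, y, z in units of 30 mm (1.0 is 30 mm), then the turn about the tool's z in units of 8 degrees (1.0 is 8 degrees). In form: [[[fingers, x, y, z, yaw], ...]]. A call has 1 to 10 rows; each row is the pose to reach, as a shift and turn from the pose commanded when the call began, along the tool's axes at that moment; what a row does not reach only later rows make up. A row lasts 1/10 s, in which the tool goes at most 50 mm and 8.59 degrees, less where a joint would pass 70% of its speed; a pose out of reach is approached as far as the arm can. A call with a gripper value outside its range is refused whole. The fingers move at their own pace and stop on an object; "squeeze" is the grip in N (left out, the last holds). Time passes only in rows, so rows that repeat a pose let the fingers close. It gives the time, the measured TCP pose, the force, the opening and the grip force at its end, in the units of the state.
- manip.sense(): the state, without advancing time (a new reading comes with each control period).
- manip.snapshot(name): name is "scene" or "top" or "wrist"; returns the picture (480x640x3 uint8, red, green, blue); there is no depth.
- manip.camera_model(name): a dict with "fov_y" (degrees; the focal length in pixels is half the picture's height over the tangent of half this angle, whatever the lens; pixels are square), "cx", "cy" (the principal point, pixels), "k1" (the pictures are not rectified: a ray, as slopes to the right and down, at radius r is drawn at 1 + k1 r^2 times it, then the intrinsics apply), "origin" and "orientation" of the camera in the world. Camera axes: x right, y up, looking along -z (the intrinsics and any distortion apply to the point x, -y, -z); pixel columns grow to the right and rows downward; lengths in m; the calibration is good to about 2 mm. A picture is of the moment at which its call begins: read the wrist's pose just before it. camera_model takes no time and is no camera call; for the wrist camera it gives the pose at the moment of the call.
- manip.sign_off(): hands the job in; it is judged then, once.
The state is a dict: "t": time; "q": joint angles; "qd": joint speeds; "tau": joint torques, N m; "tcp_pos": TCP position; "tool_rot": TCP orientation; "force": force on the tool from outside, world axes, zero at the start; "ft_torque": the same for the moment, N m; "finger_gap": opening from 0.0 (shut) to 1.0 (fully open); "gripper_force": force on a finger pad.
Only numpy, scipy, OpenCV 4.12 (cv2) and the standard library are available. Lean on these libraries where they do the work, as an engineer would, in place of code of your own. Each camera call takes 0.05 s, during which the arm holds its last target. There are 200 camera calls.

## Working session

There is one attempt and no reset: what is moved stays moved. The work goes in short steps, Python scripts to look and compute and a tool call to move; the robot and the scene stay as the last step left them, time stands still between calls to the robot, and variables do not carry over. Pictures are saved under pics/ and viewed, at most 10 in all, crops included, and the job is handed in when it is done.

Besides the shell and the picture viewer there is one more tool, called after "Emit:" in YAML: its name, and indented under it one key for each argument. drive_tool: Moves the arm, as the interface text tells. Its arguments: {"type":"object","properties":{"motion":{"type":"array","items":{"type":"array","items":{"type":"array","items":{"type":"number"}}}},"squeeze":{"type":"number"}},"required":["motion"]}

```bash
mkdir -p pics; ls; python3 - <<'E'
from station import manip
import cv2,json
for n in("scene","top"):
    c=manip.camera_model(n);print(n,c)
    cv2.imwrite(f"pics/{n}0.png",manip.snapshot(n)[:,:,::-1])
s=manip.sense();print(s)
E
```

```text
pics
scene {'fov_y': 44.68313232317726, 'cx': 328.72456604190506, 'cy': 245.27429661880336, 'k1': -0.1736287294637136, 'origin': array([-0.45187529, -0.94870541,  0.7754402 ]), 'orientation': array([ 0.50037505, -0.19321106, -0.31784822,  0.78183554])}
top {'fov_y': 57.97609822132119, 'cx': 321.86843602943657, 'cy': 236.65238028427675, 'k1': -0.021521588667570445, 'origin': array([0.48245171, 0.07845722, 1.25439971]), 'orientation': array([-0.02165039,  0.00415916,  0.70724028, -0.70662943])}
{'t': 0.1, 'q': array([ 9.88462207e-01,  5.28370815e-01,  1.43374723e+00, -4.23256633e-06,
        1.18139548e+00, -1.78535809e-01]), 'qd': array([ 0.00070664, -0.00287964, -0.0044328 ,  0.00158713, -0.0015538 ,
        0.00179281]), 'tau': array([ 5.43980168e-04, -4.43300772e+01, -1.78585535e+01, -2.28783692e-04,
        3.88016153e-03,  1.37919361e-06]), 'tcp_pos': array([0.24517395, 0.57414146, 0.19094158]), 'tool_rot': array([ 2.00529389e-01,  9.79687216e-01, -8.92492066e-04, -3.54815117e-04]), 'force': array([-0.62748412,  0.71365226,  0.263489  ]), 'ft_torque': array([0.03494923, 0.01306135, 0.00509438]), 'gripper_force': 0.0, 'finger_gap': 0.9965036697843287}
```

View pics/top0.png

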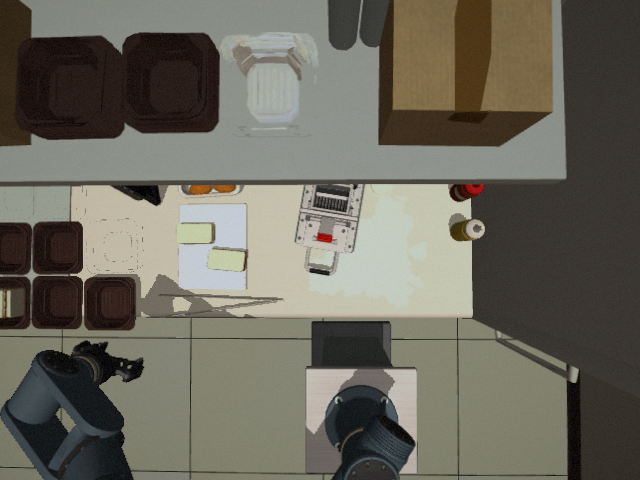

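View pics/scene0.png

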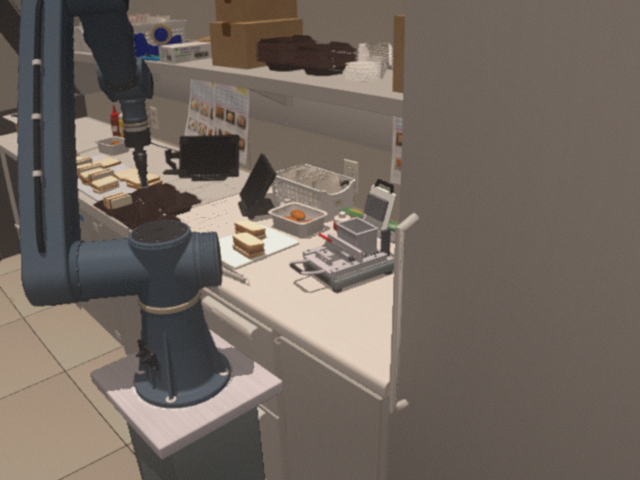

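The top view shows the slicer at about (330,220), its handle grip at about (321,271) and the red pad at about (324,238). The bottles are at (465,190) and (465,230), and the board is on the left. I'll enlarge both views.

```bash
python3 - <<'E'
import cv2,numpy as np
a=cv2.imread("pics/top0.png")[180:285,285:385];b=cv2.imread("pics/scene0.png")[180:295,285:400]
cv2.imwrite("pics/z1.png",np.hstack([cv2.resize(x,(400,int(420*1)),interpolation=cv2.INTER_CUBIC) for x in(a,b)]))
E
```

```text
(no output)
```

View pics/z1.png

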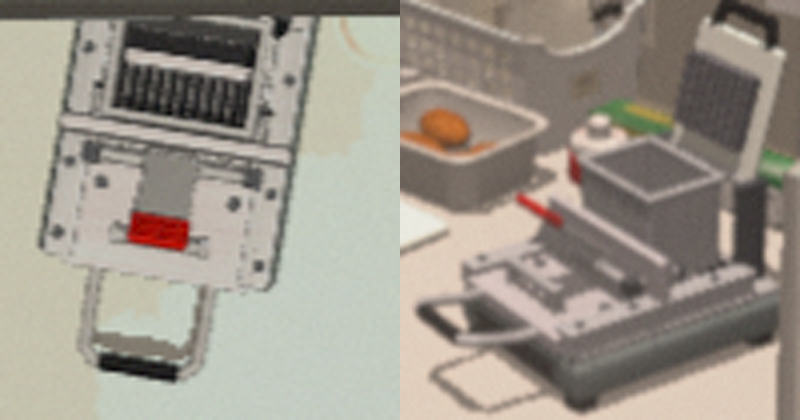

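```bash
cat > h.py <<'E'
import numpy as np,cv2
from station import manip
from scipy.spatial.transform import Rotation as R
def cam(n):
    c=manip.camera_model(n); f=240/np.tan(np.radians(c["fov_y"]/2))
    K=np.array([[f,0,c["cx"]],[0,f,c["cy"]],[0,0,1]]);return K,np.array([c["k1"],0,0,0,0.]),np.array(c["origin"]),R.from_quat(c["orientation"])
def ray(cm,px):
    K,d,o,r=cm; p=cv2.undistortPointsIter(np.array([[px]],float),K,d,None,None,(3,50,1e-10))[0,0]
    return r.apply([p[0],-p[1],-1])
def plane(cm,px,z):
    v=ray(cm,px);o=cm[2];return o+v*(z-o[2])/v[2]
def proj(cm,P):
    K,d,o,r=cm;v=r.inv().apply(np.atleast_2d(P)-o);v=v*[1,-1,-1]
    return cv2.projectPoints(v,np.zeros(3),np.zeros(3),K,d)[0][:,0]
E
python3 - <<'E'
from h import *
c=cam("top")
P=lambda u,v,z:plane(c,(285+u/4,180+v/4),z).round(4)
print("grip",P(98,362,.062),P(180,374,.062),P(139,368,.062))
print("railL",P(78,20,.066),P(42,247,.066),"railR",P(318,20,.066),P(270,290,.066))
print("bridge front", P(60,125,.1),P(290,160,.1))
print("pad",P(158,231,.12))
for n,p in dict(red=(470,190),yel=(466,230)).items(): print(n,plane(c,p,.1),plane(c,p,.19))
print("sand",plane(c,(245,260),.04))
E
```

```text
grip [0.4329 0.142  0.062 ] [0.4247 0.0857 0.062 ] [0.4288 0.1138 0.062 ]
railL [0.6687 0.1558 0.066 ] [0.5119 0.1804 0.066 ] railR [ 0.668  -0.0096  0.066 ] [0.4823 0.024  0.066 ]
bridge front [0.5928 0.1655 0.1   ] [0.5689 0.012  0.1   ]
pad [0.521  0.0996 0.12  ]
red [ 0.64842161 -0.28760585  0.1       ] [ 0.63548216 -0.25906662  0.19      ]
yel [ 0.54179099 -0.27556082  0.1       ] [ 0.53716475 -0.24796065  0.19      ]
sand [0.46133873 0.3249832  0.04      ]
```

```bash
cat >> h.py <<'E'
def delta(target,yaw=None):
    s=manip.sense();r=R.from_quat(s["tool_rot"]);d=r.inv().apply(np.array(target)-s["tcp_pos"])/.03
    x=r.as_matrix()[:,0]; a=np.degrees(np.arctan2(-x[1],-x[0])) # heading of -tool x
    t=None if yaw is None else -((np.degrees(yaw)-a+180)%360-180)/8
    return d.round(3),None if t is None else round(t,3),round(a,2)
E
python3 - <<'E'
from h import *
print(delta([.40,.12,.21],-.16))
E
```

```text
(array([-10.694, -11.894,  -0.616]), np.float64(-1.746), np.float64(-23.14))
```

Emit:
drive_tool:
  motion:
    - [[0, -1, -1.1, -0.6, -0.5], [0, -2, -2.3, -0.6, -1], [0, -3.1, -3.5, -0.6, -1.5], [0, -4.2, -4.7, -0.6, -1.75], [0, -5.3, -5.9, -0.6, -1.75], [0, -6.4, -7.1, -0.6, -1.75], [0, -7.5, -8.3, -0.6, -1.75], [0, -8.6, -9.5, -0.6, -1.75], [0, -9.7, -10.7, -0.6, -1.75], [0, -10.7, -11.9, -0.6, -1.75]]

```text
t: 1.1
tcp_pos: [0.4009, 0.1183, 0.2098]
tool_rot: [0.08, 0.997, 0.0, 0.0]
force: [0.7, -0.4, 0.2]
finger_gap: 0.0
gripper_force: 0.0
```

```bash
python3 - <<'E'
from h import *
c=cam("wrist");s=manip.sense();print(c[0],c[1],c[2],c[3].as_matrix().round(3));print(s["t"],s["tcp_pos"],s["force"],s["finger_gap"],delta([.40,.12,.21],-.16),s["q"].round(2))
cv2.imwrite("pics/w1.png",manip.snapshot("wrist")[:,:,::-1])
s=manip.sense();print(s["tcp_pos"]);print(cam("wrist")[2])
E
```

```text
[[428.6734343    0.         317.71053876]
 [  0.         428.6734343  244.87460522]
 [  0.           0.           1.        ]] [-0.09064141  0.          0.          0.          0.        ] [0.32891094 0.13032609 0.39377304] [[ 0.159 -0.946 -0.282]
 [ 0.987  0.152  0.045]
 [ 0.001 -0.285  0.958]]
1.1 [0.40088002 0.11834353 0.20981011] [ 0.7052855  -0.43533185  0.19082891] 0.00018173163368492013 (array([ 0.038,  0.05 , -0.006]), np.float64(0.003), np.float64(-9.14)) [ 0.02  0.22  1.9  -0.    1.02 -1.39]
[0.40400602 0.11205184 0.20991995]
[0.3316743  0.12532874 0.39365332]
```

View pics/w1.png

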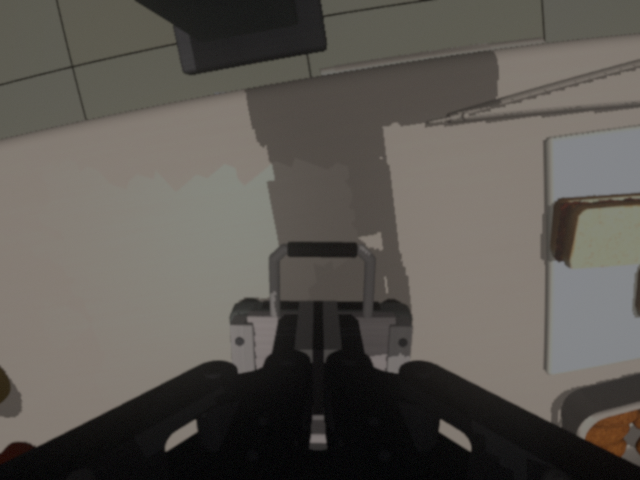

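The wrist view shows the grip bar level from (288,249) to (357,249), and the deck's front corners at about (232,306) and (411,306). The tool yaw therefore already matches the slicer's.

```bash
python3 - <<'E'
from h import *
K,d,_,_=cam("wrist");
r=R.from_matrix(np.array([[.159,-.946,-.282],[.987,.152,.045],[.001,-.285,.958]]))
c=(K,d,np.array([0.32891094,0.13032609,0.39377304]),r)
a,b=plane(c,(288,249),.062),plane(c,(357,249),.062);m=(a+b)/2
print(a,b,m,np.linalg.norm(a-b), "yaw",np.arctan2(-(b-a)[0],(b-a)[1]))
print("cass edge at wires",plane(c,(278,316),.058),plane(c,(372,316),.058))
print("rails",plane(c,(232,330),.066),plane(c,(411,330),.066))
E
python3 - <<'E'
from h import *
cv2.imwrite("pics/w2.png",manip.snapshot("wrist")[:,:,::-1][220:400,200:440].repeat(3,0).repeat(3,1))
c=cam("wrist");s=manip.sense();print(s["tcp_pos"],c[2],c[3].as_quat())
E
```

```text
[0.42609966 0.09053147 0.062     ] [0.4349913  0.14573634 0.062     ] [0.43054548 0.1181339  0.062     ] 0.055916356720161715 yaw -0.15969470964239316
cass edge at wires [0.48542211 0.07067501 0.058     ] [0.4983772 0.1507675 0.058    ]
rails [0.48859211 0.03068111 0.066     ] [0.51300039 0.18175181 0.066     ]
[0.40284783 0.11543985 0.20989592] [0.33075091 0.12831812 0.39373979] [-0.11086941 -0.0932373   0.63866635  0.75572486]
```

View pics/w2.png

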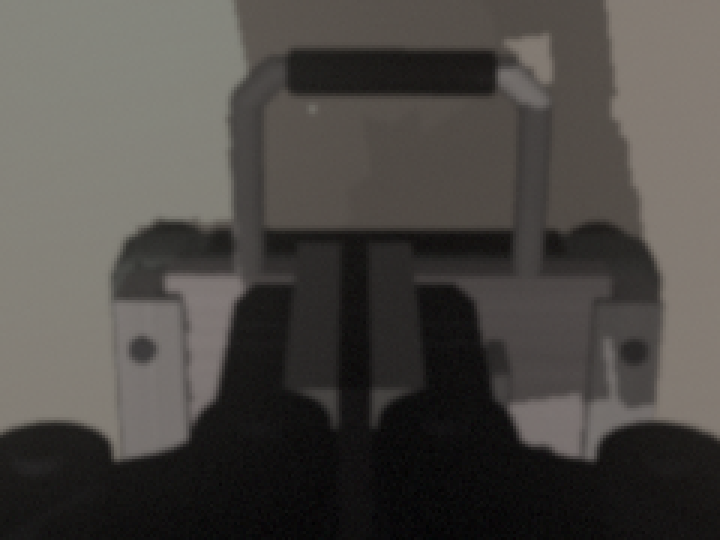

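The enlarged view shows the grip-bar centre at (330.7,244). The loop wires are at u≈282 and 378, and the cassette's front top edge is at about v=311.

```bash
python3 - <<'E'
from h import *
K,d,_,_=cam("wrist")
c=(K,d,np.array([0.33075091,0.12831812,0.39373979]),R.from_quat([-0.11086941,-0.0932373,0.63866635,0.75572486]))
a,b=plane(c,(295.7,244),.062),plane(c,(365.5,244),.062);m=(a+b)/2
X=np.array([np.cos(.16),-np.sin(.16),0]);Y=np.array([-X[1],X[0],0])
print(m,np.linalg.norm(a-b)); print("wire mid y",[(plane(c,(u,270),.06)-m)@Y for u in(282,378)],"edge dx",[(plane(c,(330,v),.058)-m)@X for v in(297,306,311)])
print("rail y",[(plane(c,(u,335),.066)-m)@Y for u in(239,420)])
t=m+.032*X
print("target",t,delta([*t[:2],.21],-.16))
print(manip.sense()["tcp_pos"])
E
```

```text
[0.42959668 0.12193191 0.062     ] 0.05639391810914705
wire mid y [np.float64(-0.040167246111401836), np.float64(0.039369779752881424)] edge dx [np.float64(0.048159997183769974), np.float64(0.05652702180796948), np.float64(0.06122914892718208)]
rail y [np.float64(-0.07858621114013305), np.float64(0.07693719579280296)]
target [0.46118795 0.11683373 0.062     ] (array([-1.91 ,  0.371, -0.   ]), np.float64(-0.056), np.float64(-9.61))
[0.40284783 0.11543985 0.20989592]
```

Emit:
drive_tool:
  motion:
    - [[0, 0.5, 0.2, 0, 0], [0, 0.5, 0.2, 0, 0], [0, 0.5, 0.2, 1, 0], [0, 0.5, 0.2, 2.2, 0], [0, 0.5, 0.2, 3.4, 0], [0, 0.5, 0.2, 4.5, 0], [0, 0.5, 0.2, 5.3, 0], [0, 0.5, 0.2, 5.5, 0], [0, 0.5, 0.2, 5.5, 0]]

```text
t: 2.1
tcp_pos: [0.3853, 0.1299, 0.0443]
tool_rot: [0.078, 0.997, -0.0, -0.001]
force: [-0.5, 0.0, 0.7]
finger_gap: 0.002
gripper_force: 0.0
```

```bash
cat >> h.py <<'E'
X=np.array([np.cos(.16),-np.sin(.16),0]);Y=np.array([-X[1],X[0],0]);M=np.array([.430,.1175,.062])
def st():
    s=manip.sense();p=s["tcp_pos"]-M;a=delta([0,0,0])[2]
    print("t",s["t"],"X %.1f Y %.1f z %.1f"%(p@X*1e3,p@Y*1e3,s["tcp_pos"][2]*1e3),"F",s["force"]@X,s["force"]@Y,s["force"][2],"hd",a)
E
python3 -c "
from h import *
st()"
```

```text
t 2.1 X -46.1 Y 5.2 z 44.3 F -0.4943335968188889 -0.049808877206658844 0.6761842754479833 hd -8.96
```

Emit:
drive_tool:
  motion:
    - [[0, -0.3, -0.15, 0, 0], [0, -0.6, -0.15, 0, 0], [0, -0.8, -0.15, 0, 0], [0, -0.9, -0.15, 0, 0], [0, -1.0, -0.15, 0, 0], [0, -1.1, -0.15, 0, 0], [0, -1.2, -0.15, 0, 0]]

```text
t: 2.8
tcp_pos: [0.4214, 0.1184, 0.0448]
tool_rot: [0.08, 0.997, -0.0, -0.0]
force: [0.1, -1.1, -0.5]
finger_gap: 0.0
gripper_force: 0.0
```

```bash
python3 -c "
from h import *
st()"
```

```text
t 2.8 X -8.6 Y -0.5 z 44.8 F 0.2461035195357696 -1.0364236645579896 -0.46526003471664024 hd -9.14
```

Emit:
drive_tool:
  motion:
    - [[0, -0.1, 0, 0, 0], [0, -0.2, 0, 0, 0], [0, -0.2, 0, 0, 0]]

```text
t: 3.1
tcp_pos: [0.428, 0.1174, 0.0448]
tool_rot: [0.08, 0.997, 0.0, 0.0]
force: [0.0, 0.2, 0.3]
finger_gap: -0.003
gripper_force: 0.0
```

```bash
python3 -c "
from h import *
st()
cv2.imwrite('pics/w3.png',manip.snapshot('wrist')[:,:,::-1][200:420,180:460].repeat(2,0).repeat(2,1))"
```

```text
t 3.1 X -2.0 Y -0.4 z 44.8 F 0.003630458915743708 0.19051158182650482 0.31799252760637686 hd -9.14
```

View pics/w3.png

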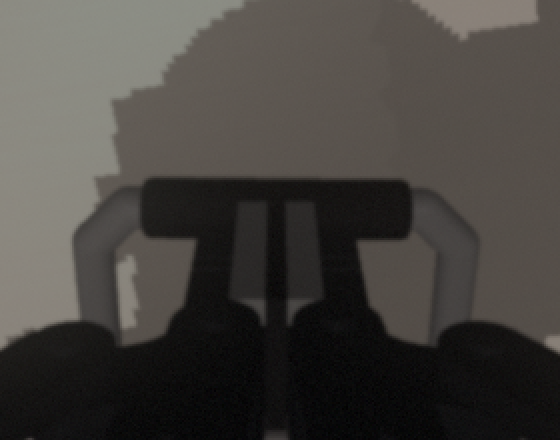

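The bar's centre now appears at about (318,304.5). I'll check it against the TCP projection.

```bash
python3 -c "
from h import *
c=cam('wrist');st();s=manip.sense();p=s['tcp_pos']
b=plane(c,(318,304.5),.062);print(b,(b-M)@X,(b-M)@Y, (b-p)@X,(b-p)@Y)
print(proj(c,[p,p+[0,0,.02]]), [((plane(c,(249.5,303),.062)-plane(c,(386,303),.062)))])"
```

```text
t 3.15 X -2.4 Y -0.4 z 44.8 F -0.6184776528336748 -0.34267419990051873 0.5141144234721852 hd -9.14
[0.43063886 0.11764014 0.062     ] 0.0006083752063988289 0.00024012822108991763 0.0030202118154113444 0.0006547738346083485
[[316.5315765  282.86152548]
 [316.44036802 300.621623  ]] [array([-0.00921646, -0.05722159,  0.        ])]
```

```bash
python3 - <<'E'
from h import *
w=manip.snapshot('wrist')[:,:,::-1];s=manip.snapshot('scene')[:,:,::-1]
w=w[270:370,240:400];s=s[190:300,270:400]
g=lambda i:(255*(i/255.)**.45).astype(np.uint8)
cv2.imwrite('pics/c1.png',np.hstack([cv2.resize(g(w),(480,300),interpolation=3),cv2.resize(g(s),(320,300),interpolation=2)]))
E
```

```text
(no output)
```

View pics/c1.png

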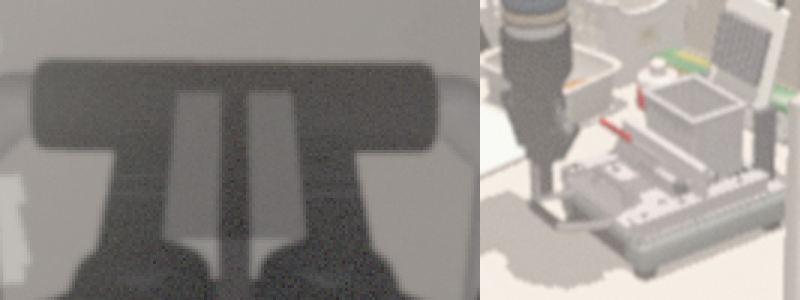

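```bash
python3 -c "
from h import *
st();p=manip.sense()['tcp_pos'];print(p)
L=[p,p+[0,0,.02],p+[0,0,.04],M,M+.028*Y,M-.028*Y]
for n in('scene','wrist'):
  print(proj(cam(n),L).round(1).tolist())"
python3 - <<'E'
from h import *
s=manip.snapshot('scene')[:,:,::-1][235:300,265:345];g=(255*(s/255.)**.6).astype(np.uint8)
cv2.imwrite('pics/c2.png',cv2.resize(g,(720,585),interpolation=2))
E
```

```text
t 3.25 X -2.9 Y -0.4 z 44.7 F -0.5586393032724515 0.23403445859526364 -0.4031626161886082 hd -9.14
[0.42703346 0.11752422 0.04472752]
[[295.5, 274.4], [295.2, 267.7], [294.9, 261.0], [296.1, 268.3], [290.7, 264.4], [301.7, 272.2]]
[[316.5, 282.7], [316.4, 300.4], [316.3, 322.4], [317.5, 304.2], [383.4, 304.1], [251.6, 304.0]]
```

View pics/c2.png

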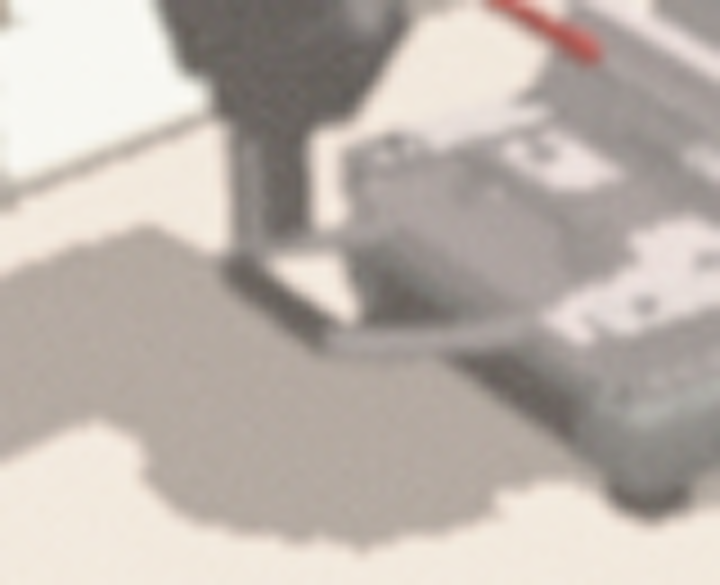

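The finger tips appear in both cameras well above the reported TCP, and they seem to have passed over the bar. I'll back off in front of it and feel for the height.

Emit:
drive_tool:
  motion:
    - [[0, 0.8, 0, 0, 0], [0, 1.6, 0, 0, 0], [0, 1.6, 0, 0, 0], [0, 1.6, 0, 0.4, 0], [0, 1.6, 0, 0.8, 0], [0, 1.6, 0, 1.0, 0], [0, 1.6, 0, 1.0, 0], [0, 1.6, 0, 1.0, 0]]

```text
t: 4.1
tcp_pos: [0.3804, 0.1251, 0.0148]
tool_rot: [0.08, 0.997, 0.0, 0.0]
force: [-0.8, -0.5, 0.9]
finger_gap: 0.002
gripper_force: 0.0
```

```bash
python3 - <<'E'
from h import *
st();p=manip.sense()['tcp_pos']
L=[p,p+[0,0,.02],p+[0,0,.04],p+[-.011,0,0]]
for n in('scene','wrist'): print(proj(cam(n),L).round(1).tolist())
s=manip.snapshot('scene')[:,:,::-1];w=manip.snapshot('wrist')[:,:,::-1]
s=s[230:300,255:335];w=w[250:370,230:400]
g=lambda i:(255*(i/255.)**.5).astype(np.uint8)
cv2.imwrite('pics/c3.png',np.hstack([cv2.resize(g(w),(425,300),interpolation=3),cv2.resize(g(s),(343,300),interpolation=2)]))
E
```

```text
t 4.1 X -50.2 Y -0.4 z 14.8 F -0.7460044716474354 -0.6140201173851373 0.8542978085542039 hd -9.14
[[280.8, 289.2], [280.4, 282.6], [280.0, 275.9], [277.6, 290.7]]
[[316.5, 282.7], [316.4, 300.4], [316.3, 322.4], [312.6, 260.3]]
```

View pics/c3.png

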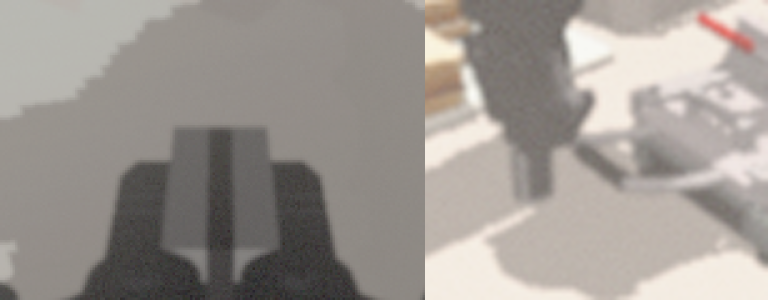

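In both views (wrist tip at v≈301, scene tip at ≈(280,276.6)) the finger tips sit about 38 mm above the reported TCP point. From here I'll use tip z ≈ TCP z + 38 mm. Next I push the bar with the closed fingers.

Emit:
drive_tool:
  motion:
    - [[0, -0.4, 0, 0.2, 0], [0, -0.8, 0, 0.2, 0], [0, -1.0, 0, 0.2, 0], [0, -1.1, 0, 0.2, 0], [0, -1.2, 0, 0.2, 0], [0, -1.3, 0, 0.2, 0], [0, -1.4, 0, 0.2, 0], [0, -1.4, 0, 0.2, 0]]

```text
t: 5.0
tcp_pos: [0.4219, 0.1184, 0.0088]
tool_rot: [0.08, 0.997, 0.0, 0.0]
force: [-1.3, -0.8, -1.2]
finger_gap: -0.004
gripper_force: 0.8
```

```bash
python3 -c "
from h import *
st()"
```

```text
t 5.0 X -8.2 Y -0.4 z 8.8 F -1.1507076616094847 -0.99376795518594 -1.1636425882745864 hd -9.13
```

Emit:
drive_tool:
  motion:
    - [[0, -0.1, 0, 0, 0], [0, -0.2, 0, 0, 0], [0, -0.3, 0, 0, 0], [0, -0.3, 0, 0, 0]]

```text
t: 5.4
tcp_pos: [0.4318, 0.1169, 0.0088]
tool_rot: [0.08, 0.997, 0.0, 0.001]
force: [-0.3, -0.1, -0.0]
finger_gap: 0.004
gripper_force: 0.2
```

```bash
python3 -c "
from h import *
st()"
```

```text
t 5.4 X 1.9 Y -0.3 z 8.8 F -0.277035320752895 -0.12706805414715427 -0.026633131377269997 hd -9.14
```

Emit:
drive_tool:
  motion:
    - [[0, -0.07, 0, 0, 0], [0, -0.14, 0, 0, 0], [0, -0.14, 0, 0, 0]]

```text
t: 5.7
tcp_pos: [0.4322, 0.1166, 0.0087]
tool_rot: [0.08, 0.997, -0.0, -0.002]
force: [-4.5, 1.8, 3.3]
finger_gap: -0.002
gripper_force: 2.4
```

```bash
python3 -c "
from h import *
st()"
```

```text
t 5.7 X 2.3 Y -0.5 z 8.7 F -4.696185596983193 1.0629349961284293 3.3431093356517363 hd -9.15
```

Emit:
drive_tool:
  motion:
    - [[0, -0.08, 0, 0, 0], [0, -0.16, 0, 0, 0], [0, -0.16, 0, 0, 0]]

```text
t: 6.0
tcp_pos: [0.4318, 0.1164, 0.0085]
tool_rot: [0.08, 0.997, -0.0, -0.007]
force: [-10.4, 4.3, 7.0]
finger_gap: -0.001
gripper_force: 5.5
```

```bash
python3 -c "
from h import *
st()"
```

```text
t 6.0 X 1.9 Y -0.8 z 8.5 F -10.921602519289292 2.571545384854067 7.016341611800996 hd -9.14
```

```bash
cat >> h.py <<'E'
def bar():
    c=cam('wrist');g=cv2.cvtColor(manip.snapshot('wrist'),cv2.COLOR_RGB2GRAY)
    p=manip.sense()['tcp_pos']
    for dy in(-.023,.023):
        # sample image along slicer X at this Y, plane z=.062
        xs=np.arange(-.05,.06,.002);P=[M+X*((p-M)@X+x)+Y*dy for x in xs];uv=np.clip(np.rint(proj(c,P)).astype(int),0,[639,479])
        print(dy,[(int(round((x+(p-M)@X)*1e3)),int(g[v,u])) for x,(u,v) in zip(xs,uv)])
E
python3 -c "
from h import *
st();bar()"
```

```text
t 6.0 X 1.9 Y -0.8 z 8.5 F -10.921602519289292 2.571545384854067 7.016341611800996 hd -9.14
-0.023 [(-48, 132), (-46, 132), (-44, 132), (-42, 132), (-40, 131), (-38, 131), (-36, 132), (-34, 130), (-32, 131), (-30, 129), (-28, 131), (-26, 129), (-24, 129), (-22, 129), (-20, 128), (-18, 87), (-16, 86), (-14, 85), (-12, 83), (-10, 82), (-8, 83), (-6, 82), (-4, 82), (-2, 81), (0, 81), (2, 79), (4, 79), (6, 78), (8, 78), (10, 79), (12, 77), (14, 16), (16, 14), (18, 14), (20, 18), (22, 9), (24, 10), (26, 7), (28, 6), (30, 6), (32, 10), (34, 4), (36, 10), (38, 8), (40, 5), (42, 7), (44, 4), (46, 5), (48, 4), (50, 8), (52, 10), (54, 8), (56, 5), (58, 3), (60, 4)]
0.023 [(-48, 126), (-46, 125), (-44, 124), (-42, 125), (-40, 123), (-38, 124), (-36, 117), (-34, 77), (-32, 78), (-30, 77), (-28, 76), (-26, 76), (-24, 76), (-22, 77), (-20, 76), (-18, 77), (-16, 77), (-14, 76), (-12, 75), (-10, 75), (-8, 77), (-6, 76), (-4, 74), (-2, 74), (0, 73), (2, 73), (4, 73), (6, 74), (8, 73), (10, 72), (12, 73), (14, 14), (16, 12), (18, 7), (20, 13), (22, 13), (24, 6), (26, 8), (28, 9), (30, 6), (32, 7), (34, 3), (36, 9), (38, 7), (40, 9), (42, 10), (44, 8), (46, 6), (48, 5), (50, 9), (52, 8), (54, 4), (56, 12), (58, 10), (60, 9)]
```

The bar edge is at the same X on both sides. The cassette moved about 19.5 mm and now resists 11 N, so it is home, which agrees with the base-front measurement. Next I go over the lever pad.

Emit:
drive_tool:
  motion:
    - [[0, 0.4, 0, 0, 0], [0, 0.8, 0, 0, 0], [0, 0.8, 0, -1.5, 0], [0, 0.8, 0, -3.0, 0], [0, 0.8, 0, -4.5, 0], [0, -0.5, 0, -4.5, 0], [0, -1.8, 0, -4.5, 0], [0, -2.5, 0, -4.5, 0], [0, -2.5, 0, -4.5, 0], [0, -2.5, 0, -4.5, 0]]

```text
t: 7.05
tcp_pos: [0.5124, 0.1036, 0.1434]
tool_rot: [0.08, 0.997, -0.0, -0.001]
force: [-0.0, 0.5, 0.3]
finger_gap: 0.001
gripper_force: 0.0
```

```bash
python3 - <<'E'
from h import *
st();p=manip.sense()['tcp_pos']
c=cam('wrist');print(proj(c,[p+[0,0,.038]]))
for n in('wrist','top'):
    i=manip.snapshot(n);h=cv2.cvtColor(i,cv2.COLOR_RGB2HSV);m=((h[...,0]<8)|(h[...,0]>172))&(h[...,1]>160)&(h[...,2]>60)
    k,l,S,C=cv2.connectedComponentsWithStats(m.astype(np.uint8))
    print(n,[(S[j].tolist(),C[j].round(1).tolist()) for j in range(1,k) if S[j][4]>25])
O=M+.1515*X-[0,0,.062];Yb=lambda a:O+X*(-.012-.07*np.cos(a)+.0155*np.sin(a))+[0,0,.075+.0155*np.cos(a)+.07*np.sin(a)]
for a in(.45,.6,.75): print(a,Yb(a),proj(c,[Yb(a)]),proj(cam('top'),[Yb(a)]))
i=manip.snapshot('wrist')[:,:,::-1];cv2.imwrite('pics/w5.png',i)
E
```

```text
t 7.05 X 83.6 Y -0.6 z 143.4 F -0.09564111512573398 0.4728594369903027 0.2578089467063123 hd -9.16
[[316.28850014 320.04769672]]
wrist [([277, 274, 80, 31, 2067], [317.1, 287.9])]
top [([464, 184, 21, 14, 192], [473.5, 189.1])]
0.45 [0.51214784 0.10424303 0.11940452] [[317.74063277 264.96884384]] [[322.74446019 241.13939419]]
0.6 [0.51932281 0.10308513 0.12731768] [[317.74450666 283.87733567]] [[323.11863123 238.30477168]]
0.75 [0.52758463 0.10175184 0.13405589] [[317.74617713 304.8034025 ]] [[323.57495427 235.02956697]]
```

The pad is found centred laterally (u≈317), at an angle of about 0.62. Next I descend on it and draw it outward as it closes.

Emit:
drive_tool:
  motion:
    - [[0, 0, 0, 0.8, 0], [0, 0, 0, 1.5, 0], [0, 0, 0, 1.8, 0], [0, 0.05, 0, 2.0, 0], [0, 0.1, 0, 2.2, 0], [0, 0.15, 0, 2.4, 0], [0, 0.2, 0, 2.6, 0], [0, 0.3, 0, 2.7, 0], [0, 0.3, 0, 2.8, 0], [0, 0.3, 0, 2.8, 0]]

```text
t: 8.2
tcp_pos: [0.5041, 0.1051, 0.0595]
tool_rot: [0.08, 0.997, -0.0, -0.0]
force: [0.4, -0.2, -0.1]
finger_gap: 0.001
gripper_force: 0.0
```

```bash
python3 -c "
from h import *
st()"
```

```text
t 8.2 X 75.1 Y -0.4 z 59.5 F 0.40156706147083704 -0.13332553940707742 -0.0728343314325583 hd -9.14
```

Emit:
drive_tool:
  motion:
    - [[0, 0.03, 0, 0.1, 0], [0, 0.06, 0, 0.2, 0], [0, 0.06, 0, 0.3, 0], [0, 0.06, 0, 0.3, 0]]

```text
t: 8.6
tcp_pos: [0.5024, 0.1055, 0.0509]
tool_rot: [0.08, 0.997, 0.0, -0.0]
force: [-0.6, 0.3, 3.3]
finger_gap: 0.004
gripper_force: 1.6
```

```bash
python3 -c "
from h import *
st()"
```

```text
t 8.6 X 73.4 Y -0.3 z 50.9 F -0.6108672887440056 0.22752496563410787 3.257859182562242 hd -9.14
```

Emit:
drive_tool:
  motion:
    - [[0, 0.03, 0, 0.1, 0], [0, 0.03, 0, 0.2, 0], [0, 0.03, 0, 0.2, 0]]

```text
t: 8.9
tcp_pos: [0.5024, 0.1056, 0.0495]
tool_rot: [0.079, 0.997, -0.0, 0.002]
force: [-8.5, -0.9, 38.4]
finger_gap: 0.001
gripper_force: 19.4
```

```bash
python3 -c "
from h import *
st()"
```

```text
t 8.9 X 73.4 Y -0.2 z 49.5 F -8.234790745205595 -2.264263300206952 38.36579967082081 hd -9.1
```

Emit:
drive_tool:
  motion:
    - [[0, 0, 0, -0.3, 0], [0, 0, 0, -1.5, 0], [0, 0.6, 0, -2.6, 0], [0, 1.6, 0, -2.6, 0], [0, 2.4, 0, -2.6, 0], [0, 2.4, 0, -2.6, 0], [0, 2.4, 0, -2.6, 0]]

```text
t: 9.6
tcp_pos: [0.4312, 0.117, 0.1229]
tool_rot: [0.079, 0.997, 0.0, 0.001]
force: [0.5, 0.1, 0.1]
finger_gap: -0.0
gripper_force: 0.0
```

```bash
python3 - <<'E'
from h import *
st()
O=M+.1515*X-[0,0,.062];Yb=lambda a:O+X*(-.012-.07*np.cos(a)+.0155*np.sin(a))+[0,0,.075+.0155*np.cos(a)+.07*np.sin(a)]
for n in('wrist','top','scene'):
    c=cam(n)
    i=manip.snapshot(n);cv2.imwrite(f"pics/{n}9.png",i[:,:,::-1]);h=cv2.cvtColor(i,cv2.COLOR_RGB2HSV);m=((h[...,0]<8)|(h[...,0]>172))&(h[...,1]>140)&(h[...,2]>50)
    k,l,S,C=cv2.connectedComponentsWithStats(m.astype(np.uint8))
    print(n,[(S[j].tolist(),C[j].round(1).tolist()) for j in range(1,k) if S[j][4]>10])
    for a in(0,.1,.2): print(a,proj(c,[Yb(a)]),end=' ')
E
```

```text
t 9.6 X 1.2 Y -0.3 z 122.9 F 0.486525318521895 0.1374769430050771 0.07314057294755631 hd -9.12
wrist []
0 [[317.11647828 371.19598056]] 0.1 [[317.10920145 380.87352471]] 0.2 [[317.10114958 391.79269734]] top [([461, 184, 24, 15, 236], [472.2, 189.5]), ([316, 242, 15, 10, 119], [323.1, 246.3])]
0 [[322.17868462 246.45685849]] 0.1 [[322.22931948 245.71971172]] 0.2 [[322.32325271 244.72230143]] scene [([312, 251, 13, 6, 47], [318.0, 253.4])]
0 [[317.60448783 251.88295873]] 0.1 [[318.1292608  249.39326739]] 0.2 [[318.86774814 246.90825889]]
```

The catch is closed: the red pad's centroid in the top view (v=246.3) matches angle 0. Next I turn the gripper 90° to take the grip bar for the pull.

Emit:
drive_tool:
  motion:
    - [[45, -0.3, 0, 0, 1], [45, -0.6, 0, 0, 2], [45, -0.6, 0, 0, 3], [45, -0.6, 0, 0, 4], [45, -0.6, 0, 0, 5], [45, -0.6, 0, 0, 6], [45, -0.6, 0, 0, 7], [45, -0.6, 0, 0, 8], [45, -0.6, 0, 0, 9], [45, -0.6, 0, 0, 10]]

```text
t: 10.75
tcp_pos: [0.4497, 0.1139, 0.1225]
tool_rot: [0.704, 0.71, 0.0, 0.0]
force: [-0.9, -0.2, -0.8]
finger_gap: 0.528
gripper_force: 0.0
```

Emit:
drive_tool:
  motion:
    - [[45, 0, 0, 0, 1], [45, 0, 0, 0, 1.25], [45, 0, 0, 0, 1.25], [45, 0, 0, 0, 1.25]]

```text
t: 11.15
tcp_pos: [0.4491, 0.114, 0.1226]
tool_rot: [0.761, 0.649, 0.0, 0.0]
force: [-0.1, 0.2, 0.3]
finger_gap: 0.526
gripper_force: 0.0
```

```bash
python3 - <<'E'
from h import *
st();s=manip.sense();print(s["tcp_pos"],s["finger_gap"],R.from_quat(s["tool_rot"]).as_matrix()[:,:2].T.round(3),s["q"].round(2))
B=M+.0195*X
for n in('wrist',):
    c=cam(n);print(proj(c,[B,B+.028*Y,B-.028*Y]))
    w=manip.snapshot('wrist')[:,:,::-1]
    for q in proj(c,[B,B+.028*Y,B-.028*Y]): cv2.circle(w,tuple(int(v) for v in q),3,(0,255,0),1)
    cv2.imwrite('pics/w10.png',(255*(w/255.)**.6).astype(np.uint8))
E
```

```text
t 11.15 X 19.4 Y -0.4 z 122.6 F -0.14083234750058354 0.19430305197662195 0.3499838134381141 hd -99.1
[0.44910709 0.11396732 0.12260122] 0.5255030511815086 [[ 0.158  0.987  0.   ]
 [ 0.987 -0.158  0.   ]] [ 0.01  0.42  1.9  -0.    0.82  0.17]
[[318.46132264 244.76912505]
 [318.54580526 198.25191878]
 [318.38047864 288.47731439]]Traceback (most recent call last):
  File "<stdin>", line 7, in <module>
cv2.error: OpenCV(4.12.0) :-1: error: (-5:Bad argument) in function 'circle'
> Overload resolution failed:
>  - Layout of the output array img is incompatible with cv::Mat
>  - Expected Ptr<cv::UMat> for argument 'img'
```

```bash
python3 - <<'E'
from h import *
B=M+.0195*X;c=cam('wrist');w=manip.snapshot('wrist')[:,:,::-1].copy()
for q in proj(c,[B,B+.028*Y,B-.028*Y]): cv2.circle(w,tuple(int(v) for v in q),3,(0,255,0),1)
cv2.imwrite('pics/w11.png',(255*(w/255.)**.6).astype(np.uint8))
E
```

```text
(no output)
```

View pics/w11.png

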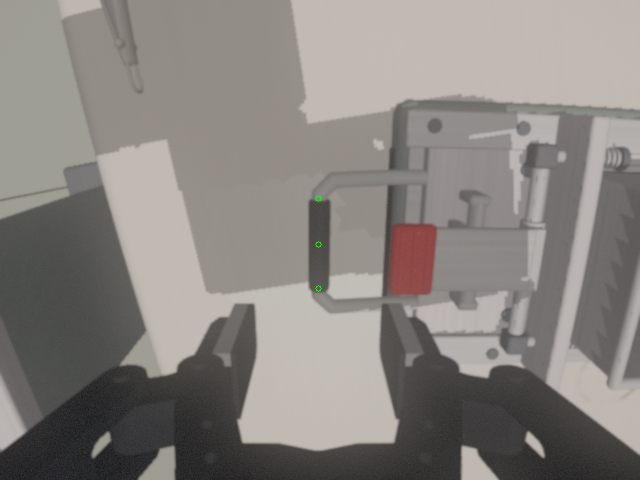

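That picture shows the projected bar points lying exactly on the grip bar (318,198–288), and the red pad flat at (413,260) over the keeper. Next I descend around the bar.

Emit:
drive_tool:
  motion:
    - [[32, 0, 0, 0.8, 0], [32, 0, 0, 1.8, 0], [32, 0, 0, 2.6, 0], [32, 0, 0, 3.0, 0], [32, 0, 0, 3.1, 0], [32, 0, 0, 3.2, 0], [32, 0, 0, 3.2, 0]]

```text
t: 11.95
tcp_pos: [0.4488, 0.1141, 0.027]
tool_rot: [0.761, 0.649, 0.0, 0.0]
force: [-0.6, -0.1, 0.7]
finger_gap: 0.374
gripper_force: 0.0
```

Emit:
drive_tool:
  motion:
    - [[32, 0, 0, 0.08, 0], [32, 0, 0, 0.16, 0], [32, 0, 0, 0.24, 0], [32, 0, 0, 0.24, 0]]

```text
t: 12.35
tcp_pos: [0.4483, 0.1141, 0.0195]
tool_rot: [0.761, 0.649, -0.0, -0.0]
force: [0.5, -0.2, 0.1]
finger_gap: 0.37
gripper_force: 0.0
```

```bash
python3 -c "
from h import *
st()"
```

```text
t 12.35 X 18.6 Y -0.4 z 19.5 F 0.526295162182342 -0.10760785526591647 0.1351117435477374 hd -99.14
```

Emit:
drive_tool:
  motion:
    - [[20, 0, 0.03, 0, 0], [12, 0, 0.03, 0, 0], [9, 0, 0.03, 0, 0], [9, 0, 0.03, 0, 0], [9, 0, 0.03, 0, 0]]
  squeeze: 40

```text
t: 12.85
tcp_pos: [0.4496, 0.114, 0.0198]
tool_rot: [0.761, 0.648, 0.0, 0.0]
force: [0.7, 0.0, 1.2]
finger_gap: 0.127
gripper_force: 39.0
```

```bash
python3 -c "
from h import *
st();print(manip.sense()['finger_gap']*85.4)"
```

```text
t 12.85 X 19.9 Y -0.4 z 19.8 F 0.6475730443962531 0.12141324729667627 1.2490048629307784 hd -99.15
10.825431646757997
```

The gap of 10.8 mm is less than the 13 mm bar, so the tips hold it above its middle. I'll regrip about 5 mm lower.

Emit:
drive_tool:
  motion:
    - [[28, 0, 0, 0, 0], [28, 0, 0, 0, 0], [28, 0, 0, 0.1, 0], [28, 0, 0, 0.2, 0], [28, 0, 0, 0.2, 0], [14, 0, 0, 0.2, 0], [9, 0, 0, 0.2, 0], [9, 0, 0, 0.2, 0], [9, 0, 0, 0.2, 0]]

```text
t: 13.75
tcp_pos: [0.4492, 0.114, 0.0136]
tool_rot: [0.761, 0.648, -0.0, -0.0]
force: [0.2, 0.2, -2.1]
finger_gap: 0.131
gripper_force: 38.9
```

```bash
python3 -c "
from h import *
st();print(manip.sense()['finger_gap']*85.4)"
```

```text
t 13.75 X 19.6 Y -0.4 z 13.6 F 0.15290863081003572 0.17898489047304544 -2.1020366698811133 hd -99.15
11.196519596884148
```

Emit:
drive_tool:
  motion:
    - [[9, 0, -0.07, 0, 0], [9, 0, -0.14, 0, 0], [9, 0, -0.2, 0, 0], [9, 0, -0.2, 0, 0]]

```text
t: 14.15
tcp_pos: [0.4471, 0.1147, 0.014]
tool_rot: [0.761, 0.648, 0.003, 0.002]
force: [5.5, -1.8, -1.8]
finger_gap: 0.132
gripper_force: 39.0
```

```bash
python3 -c "
from h import *
st()"
```

```text
t 14.15 X 17.3 Y -0.0 z 14.0 F 5.6986467849303 -0.8835308329300668 -1.7744710147670693 hd -99.14
```

Emit:
drive_tool:
  motion:
    - [[9, 0, -0.1, 0, 0], [9, 0, -0.2, 0, 0], [9, 0, -0.25, 0, 0], [9, 0, -0.25, 0, 0]]

```text
t: 14.55
tcp_pos: [0.4448, 0.1155, 0.0147]
tool_rot: [0.761, 0.648, 0.006, 0.006]
force: [9.8, -4.3, -3.5]
finger_gap: 0.134
gripper_force: 39.1
```

```bash
python3 -c "
from h import *
st()"
```

```text
t 14.55 X 14.9 Y 0.4 z 14.7 F 10.318936876045159 -2.6947415667301153 -3.5335857282479064 hd -99.15
```

Emit:
drive_tool:
  motion:
    - [[9, 0, -0.1, 0, 0], [9, 0, -0.2, 0, 0], [9, 0, -0.3, 0, 0], [9, 0, -0.33, 0, 0], [9, 0, -0.33, 0, 0], [9, 0, -0.33, 0, 0]]

```text
t: 15.15
tcp_pos: [0.4417, 0.1166, 0.0155]
tool_rot: [0.761, 0.648, 0.011, 0.01]
force: [17.2, -6.6, -2.6]
finger_gap: 0.131
gripper_force: 39.3
```

```bash
python3 -c "
from h import *
st()"
```

```text
t 15.15 X 11.7 Y 1.0 z 15.5 F 17.992480267635557 -3.7331044251430914 -2.5673333620327052 hd -99.17
```

18 N at the wrist and about 7.9 mm of travel imply a lock load of about 15–16 N. I hold it there.

Emit:
drive_tool:
  motion:
    - [[9, 0, 0, 0, 0], [9, 0, 0, 0, 0], [9, 0, 0, 0, 0], [9, 0, 0, 0, 0], [9, 0, 0, 0, 0], [9, 0, 0, 0, 0], [9, 0, 0, 0, 0], [9, 0, 0, 0, 0], [9, 0, 0, 0, 0], [9, 0, 0, 0, 0]]

```text
t: 16.15
tcp_pos: [0.4417, 0.1166, 0.0155]
tool_rot: [0.761, 0.648, 0.011, 0.01]
force: [16.5, -5.9, -3.4]
finger_gap: 0.131
gripper_force: 39.3
```

Emit:
drive_tool:
  motion:
    - [[9, 0, 0, 0, 0], [9, 0, 0, 0, 0]]

```text
t: 16.35
tcp_pos: [0.4417, 0.1166, 0.0155]
tool_rot: [0.761, 0.648, 0.011, 0.01]
force: [17.4, -6.9, -3.2]
finger_gap: 0.13
gripper_force: 39.3
```

Emit:
drive_tool:
  motion:
    - [[9, 0, 0.1, 0, 0], [9, 0, 0.2, 0, 0], [9, 0, 0.3, 0, 0], [9, 0, 0.4, 0, 0], [9, 0, 0.5, 0, 0], [9, 0, 0.6, 0, 0], [9, 0, 0.7, 0, 0], [9, 0, 0.8, 0, 0], [9, 0, 0.8, 0, 0]]

```text
t: 17.25
tcp_pos: [0.4476, 0.114, 0.0134]
tool_rot: [0.761, 0.649, -0.002, -0.001]
force: [-1.8, -0.2, 2.5]
finger_gap: 0.132
gripper_force: 39.8
```

```bash
python3 -c "
from h import *
st()"
```

```text
t 17.25 X 18.0 Y -0.6 z 13.4 F -1.6976215011500315 -0.47154236058281973 2.469728880965372 hd -99.12
```

Emit:
drive_tool:
  motion:
    - [[9, 0, 0.07, 0, 0], [9, 0, 0.14, 0, 0], [9, 0, 0.2, 0, 0], [9, 0, 0.2, 0, 0]]

```text
t: 17.65
tcp_pos: [0.4488, 0.1137, 0.0133]
tool_rot: [0.761, 0.649, -0.005, -0.005]
force: [-9.6, 3.5, 8.5]
finger_gap: 0.132
gripper_force: 40.5
```

```bash
python3 -c "
from h import *
st()"
```

```text
t 17.65 X 19.2 Y -0.8 z 13.3 F -10.07316653701802 1.9625145473847703 8.481160409387572 hd -99.13
```

Emit:
drive_tool:
  motion:
    - [[9, 0, -0.08, 0, 0], [9, 0, -0.14, 0, 0], [9, 0, -0.14, 0, 0], [28, 0, -0.14, 0, 0], [28, 0, -0.14, 0, 0], [28, 0, -0.14, 0, 0]]

```text
t: 18.25
tcp_pos: [0.4536, 0.1135, 0.0137]
tool_rot: [0.761, 0.648, 0.001, 0.001]
force: [0.2, -1.0, 0.2]
finger_gap: 0.327
gripper_force: 0.0
```

```bash
python3 -c "
from h import *
st()"
```

```text
t 18.25 X 24.0 Y -0.2 z 13.7 F 0.37616160332129933 -0.9297230424923194 0.2064955228328698 hd -99.15
```

Emit:
drive_tool:
  motion:
    - [[28, 0, 0, -0.3, 0], [28, 0, 0, -1, 0], [28, 0, 0, -2.2, 0], [28, 0, 0, -3.6, 0], [28, 0, 0, -5, 0], [28, 0, -0.6, -5.5, 0], [28, 0, -0.6, -5.5, 0]]

```text
t: 18.95
tcp_pos: [0.4338, 0.1168, 0.1815]
tool_rot: [0.761, 0.649, 0.002, 0.002]
force: [0.3, 0.2, 0.1]
finger_gap: 0.333
gripper_force: 0.0
```

```bash
python3 - <<'E'
from h import *
st();c=cam('top')
O=M+.1515*X-[0,0,.062];P=O+X*(-.082)+[0,0,.0905];print(proj(c,[P]))
h=cv2.cvtColor(manip.snapshot('scene'),cv2.COLOR_RGB2HSV);t=manip.snapshot('wrist');cw=cam('wrist')
for nm,i in(('scene',None),('wrist',t)):
    hh=h if i is None else cv2.cvtColor(i,cv2.COLOR_RGB2HSV)
    m=((hh[...,0]<8)|(hh[...,0]>172))&(hh[...,1]>140)&(hh[...,2]>50)
    k,l,S,C=cv2.connectedComponentsWithStats(m.astype(np.uint8));print(nm,[(S[j].tolist(),C[j].round(1).tolist()) for j in range(1,k) if S[j][4]>10])
print(proj(cam('scene'),[P]),proj(cw,[P]))
# bar X profile from wrist
g=cv2.cvtColor(t,cv2.COLOR_RGB2GRAY);xs=np.arange(.004,.036,.001)
uv=np.rint(proj(cw,[M+X*x+Y*.015 for x in xs])).astype(int);print([(round(x*1e3),int(g[v,u])) for x,(u,v) in zip(xs,uv)])
E
```

```text
t 18.95 X 3.9 Y -0.1 z 181.5 F 0.3153830187764728 0.21224220215331682 0.05958475184390122 hd -99.1
[[322.17868462 246.45685849]]
scene [([312, 250, 13, 7, 50], [318.1, 253.0])]
wrist [([399, 204, 36, 57, 1848], [415.9, 231.8])]
[[317.60448783 251.88295873]] [[416.82256204 232.8842222 ]]
[(4, 108), (5, 109), (6, 109), (7, 109), (8, 109), (9, 109), (10, 108), (11, 107), (12, 100), (13, 76), (14, 38), (15, 36), (16, 36), (17, 36), (18, 37), (19, 38), (20, 39), (21, 37), (22, 36), (23, 36), (24, 35), (25, 49), (26, 98), (27, 108), (28, 109), (29, 106), (30, 102), (31, 100), (32, 100), (33, 100), (34, 100), (35, 101)]
```

```bash
python3 -c "
from station import manip
print(manip.sign_off())"
```

```text
the job is handed in; nothing more can be done
None
```

The job is handed in at about 19 s: the cassette was pushed home (about 19.5 mm), the catch swung flat over the keeper, and it held a steady 17–18 N pull measured at the wrist for over 1 s. The cassette was then pressed home again, and the last check showed it home and locked with the gripper clear; I did not go near the sandwiches or bottles.

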